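# Hook out the white-pearl tray

## Robot

A 6-joint arm with a two-finger parallel gripper is mounted at the origin on the work surface. World frame = base frame: x ahead of the robot, y to its left, z up, the work surface at z = 0. Lengths are in mm, angles in rad, forces in N, time in s.
With the tool pointing down it reaches from about 300 to 775 mm from the base axis. Payload 14.6 kg.
Tool frame: the origin (TCP) lies on the front face of the gripper's body, between the roots of the fingers; the fingertips stand 97 mm ahead of it and the grasp point (between the pads) lies 78 mm ahead of it; z points along the fingers, y is the line along which they close (so a half turn about z gives the same grasp; the last joint's range is limited). The gripper opens to 94 mm and grips with 3 to 60 N. Pads are 16 mm wide; open, the fingers measure 119 mm over their backs; the gripper's body (75 mm by 177 mm) begins 78 mm behind the grasp point.
Start: joints at [-1.311, 0.3, 1.521, -0, 1.321, -0.067], TCP at [176.551, -520.884, 302.646] pointing down, gripper open.
Joint ranges: [-3.03, 3.03], [-0.79, 2.21], [0.23, 2.52], [-1.04, 4.18], [0, 3.07], [-2.55, 2.55]. Speed limits (rad/s): [2.22, 2.22, 2.57, 3.14, 3.14, 3.14].

## Interface

Orientations are given as [roll, pitch, yaw] about the fixed x, y, z axes, in that order (R = Rz(yaw) Ry(pitch) Rx(roll)).
In Python, from cell import * gives the robot as it stands.
- The arm moves only by the tool carry_out, never from a script. Its arguments are lists of equal length, an entry for each row: "slide": the shift along the world's x, y, z scaled (see below), a list of three; "dr": the turn, a rotation vector about the world's x, y, z scaled (see below), a list of three; "gripper": the opening in per cent of the stroke, from 0 (shut) to 100 (fully open). A call has 1 to 10 rows; each row is the pose to reach, as a shift and turn from the pose commanded when the call began, turning the shorter way round; what a row does not reach only later rows make up. The controller multiplies each number of a shift by 0.25 m and each number of a turn by 360 degrees. A row lasts 1/12 s, in which the tool goes at most 41.7 mm and 7.16 degrees, less where a joint would pass 70% of its speed; a pose out of reach is approached as far as the arm can. A call with a number of a shift or a turn outside -1 to 1 is refused whole. A call with a gripper value outside its range is refused whole. The fingers move at their own pace and stop on an object; "newtons" is the grip in N (left out, the last holds). Time passes only in rows, so rows that repeat a pose let the fingers close. It gives the time, the measured TCP pose, the force, the opening and the grip force at its end, in the units of the state.
- read_state(): the state, without advancing time (a new reading comes with each control period).
- camera(name): name is "side" or "top"; returns the picture (384x512x3 uint8, red, green, blue); there is no depth.
- camera_model(name): a dict with "vfov" (degrees; the focal length in pixels is half the picture's height over the tangent of half this angle, whatever the lens; pixels are square), "cx", "cy" (the principal point, pixels), "R" (3x3) and "t" (3): a world point X has camera coordinates R X + t. Camera axes: x right, y down, z forward; pixel columns grow to the right and rows downward; lengths in mm; the calibration is good to about 2 mm. A picture is of the moment at which its call begins. camera_model takes no time and is no camera call.
- sign_off(): hands the job in; it is judged then, once.
The state is a dict: "clock": time; "joints": joint angles; "qd": joint speeds; "effort": joint torques, N m; "eef_pos": TCP position; "eef_rot": TCP orientation; "wrist_force": force on the tool from outside, world axes, zero at the start; "moment": the same for the moment, N m; "finger_gap": finger opening in mm; "finger_force": force on a finger pad.
Only numpy, scipy, OpenCV 4.12 (cv2) and the standard library are available. Lean on these libraries where they do the work, as an engineer would, in place of code of your own. Each camera call takes 0.05 s, during which the arm holds its last target. There are 200 camera calls.

## Task

Pick up the orange-handled hook from its log stand, drop its prong into the finger hole of the blue-fronted pearl tray and pull that tray with the hook until it stands about 10 cm open. Then unhook and lay the hook back on the log stand as it lay, handle level and centred on it, prong hanging down past the edge. Don't touch the trays with the gripper, leave the red tray as it is, and don't disturb the other things.

Things in the scene. Friction and masses are not known exactly. Their poses are not given: they have to be found in the camera images.
- hook_grip (a point): tray hook, loose, about 90 g, level on the log stand: orange bar handle 100 long x 18 wide x 28 high; from its front end an 8 mm steel rod runs 20 mm forward, then straight down as a prong beyond the stand's edge. Point: where to grip, half-way up the handle, which reaches 55 mm back and 45 mm forward of it. x = along the handle to the prong, y = across the 18 mm width, z = up
- hook_tip (a point): lowest end of the hook's prong: 65 mm forward of and 59 mm below hook_grip (45 mm below the handle's underside). Same axes as hook_grip
- blue_hole (a point): centre, at the upper face, of the finger hole in the blue-fronted tray's brass pull tab. Hole round, 26 across, through the tab, 45 mm above the table, free space below; tab 6 thick, 52 wide, juts 50 mm level from the front panel, hole 25 mm from the panel. x points into the case (the tray slides out along -x), z up
- blue_front (a point): the middle of the blue-fronted tray's front panel (130 wide x 58 high x 10 thick), at the tab's upper face; it moves with the tray, same axes as blue_hole. The tray, with rows of white pearls, slides in a fixed wooden case 220 deep x 130 wide x 60 high whose front is 10 mm behind this point when shut; about 2 N of friction, stays where left
- blue_tray (a joint): how far the blue-fronted tray stands open, m: 0 = fully shut, stop at 0.15
- red_hole (a point): the same point on the red-fronted tray with dark pearls, in its own like case next to the blue one (either may be left or right); it must stay as it is
- stand: fixed round stand, a slice of log, 84 across and 60 high, upright; origin at the centre of its underside
- dish_mid (a point): bystander: white ceramic bowl, 100 across, 40 high, heavy (mm); point at its centre, half-way up
- jar_mid (a point): bystander: amber glass jar with brass cap, 56 across, 75 high (mm); point at its centre, half-way up
- cup_mid (a point): bystander: blue ceramic mug, 72 across, 85 high (mm); point at its centre, half-way up
- calculator_mid (a point): bystander: grey desk calculator, 130 x 78 x 14 (mm); point at its centre, half-way up
- tweezers_mid (a point): bystander: steel tweezers lying flat, 120 long, 10 high (mm); point at its centre, half-way up
- ring_box_mid (a point): bystander: green ring box, 50 x 50 x 42, on top of the red case (mm); point at its centre, half-way up
- loupe_mid (a point): bystander: black and steel magnifier, about 60 x 32 x 26, on top of the blue case (mm); point at its centre, half-way up
There are look-alikes about, which are no part of the job. What is shaped like the stand but turquoise is not meant.

How it is judged (in metres and radians):
On the way, in this order (a step that is already met when the one before it is completed fails the run):
1. the hook's prong is down in the blue tray's finger hole (horizontal distance between hook_tip and blue_hole below 0.017 m and z of hook_tip in the frame of blue_hole below -0.005 m), for 0.1 s.
2. the blue tray is open 80 mm or more with the prong still in its hole (all of step 1 and value of joint blue_tray above 0.08 m), for 0.1 s.
At the end, for the whole second after the job is handed in: The blue tray stands 80 to 125 mm open and still; the red tray is within 10 mm of where it was; the hook lies at rest on the log stand, level within 0.15 rad, the middle of its handle within 35 mm of the stand's axis (seen from above), prong hanging down; no bystander has moved more than 25 mm (value of joint blue_tray between 0.08 and 0.125 m and distance of red_hole from where it was at the start of the episode below 0.01 m and horizontal distance between hook_grip and stand below 0.035 m and height (world z) of hook_grip between 0.067 and 0.081 m and angle between hook_grip's own z axis and vertical below 0.15 rad and height (world z) of hook_tip below 0.03 m and linear speed of hook below 0.02 m/s and velocity of joint blue_tray below 0.01 m/s); the robot touches nothing.
It fails at once if a tray is touched by the gripper or arm (contact force between any of the fingers, the arm and blue_tray above 0.5 N or contact force between any of the fingers, the arm and red_tray above 0.5 N).
It fails at once if the red tray is moved more than 10 mm (distance of red_hole from where it was at the start of the episode above 0.01 m).
It fails at once if a bystander is moved more than 25 mm (distance of any of dish_mid, jar_mid, cup_mid, calculator_mid, tweezers_mid, ring_box_mid, loupe_mid from where it was at the start of the episode above 0.025 m).
It also fails if it takes over 51 s, if anything falls off the work surface, if the arm or the gripper's body presses on something with over 40 N, if the wrist force passes 120 N, or if a joint passes its speed limit or range.

## Working session

There is one attempt and no reset: what is moved stays moved. The work goes in short steps, Python scripts to look and compute and a tool call to move; the robot and the scene stay as the last step left them, time stands still between calls to the robot, and variables do not carry over. Pictures are saved under pics/ and viewed, at most 10 in all, crops included, and the job is handed in when it is done.

Besides the shell and the picture viewer there is one more tool, called as name(argument=value, ...), one argument or row to a line, values as JSON. carry_out: Moves the arm, as the interface text tells. Its arguments: {"type":"object","properties":{"slide":{"type":"array","items":{"type":"array","items":{"type":"number","minimum":-1,"maximum":1}}},"dr":{"type":"array","items":{"type":"array","items":{"type":"number","minimum":-1,"maximum":1}}},"gripper":{"type":"array","items":{"type":"number"}},"newtons":{"type":"number"}},"required":["slide","dr","gripper"]}

```bash
mkdir -p pics; python3 - <<'E'
from cell import *
import cv2
for n in("side","top"):
    im=camera(n); cv2.imwrite(f"pics/{n}0.png",cv2.cvtColor(im,cv2.COLOR_RGB2BGR)); print(n,camera_model(n))
print(read_state())
E
```

```text
side {'vfov': 42.19296676384091, 'cx': 261.98298825979396, 'cy': 194.5343777607236, 'R': array([[ 0.98647608, -0.16365084,  0.00912946],
       [-0.07928079, -0.52516675, -0.84729832],
       [ 0.14345557,  0.83511573, -0.5310388 ]]), 't': array([-535.64926986,   97.46914312, 1161.03373039])}
top {'vfov': 52.73050332827355, 'cx': 257.52285198260233, 'cy': 188.20670259194895, 'R': array([[-0.02662482, -0.99926513,  0.0275738 ],
       [-0.99712336,  0.02458936, -0.07169636],
       [ 0.07096565, -0.02940339, -0.99704529]]), 't': array([ -14.43631509,  548.14460713, 1210.5709249 ])}
{'clock': 0.1, 'joints': array([-1.31059416e+00,  3.00391215e-01,  1.52155684e+00,  1.49186653e-05,
        1.32072634e+00, -6.65910342e-02]), 'qd': array([-1.22781029e-03, -1.70448388e-03, -2.53018302e-03, -6.20372144e-05,
       -1.06275519e-03,  2.89998227e-03]), 'effort': array([ 7.13068366e-04, -5.32645297e+01, -3.53278971e+01,  7.09955301e-02,
        2.35056173e-02, -5.92326342e-05]), 'eef_pos': array([ 176.5188171 , -520.74182172,  302.14035404]), 'eef_rot': array([-3.14051427e+00, -8.63999001e-05,  3.26789456e-01]), 'wrist_force': array([-0.42018785,  0.08312693, -0.51676293]), 'moment': array([-2.47414043e-05,  3.36435632e-02, -3.03172680e-02]), 'finger_force': 0.0, 'finger_gap': 93.627804180669}
```

View pics/side0.png

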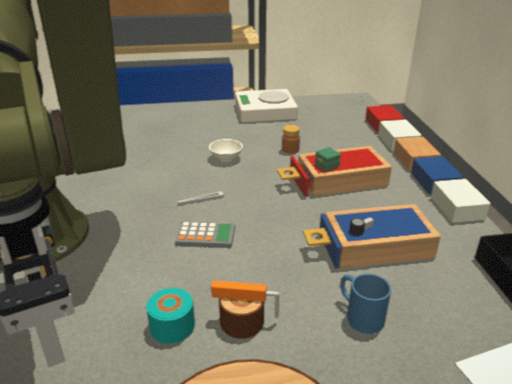

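View pics/top0.png

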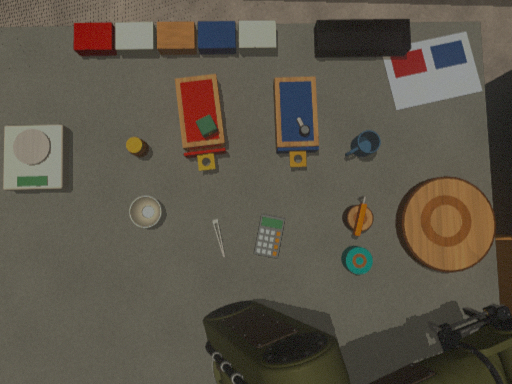

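The side view shows the hook lying on the brown log at about (240,300), its prong to the right. The blue tray's tab is at (317,237) and the red tray's at (289,173). In the top view the hook is at (360,217), the blue hole at (298,159) and the red hole at (206,162).

There are two stand candidates. The brown log at top (360,217) has the hook on it, and the turquoise cylinder at (359,261) is the look-alike. The brown one is meant. I'll confirm it in enlarged crops.

```bash
python3 - <<'E'
import cv2,numpy as np
a=cv2.imread("pics/top0.png")[140:250,270:390]; b=cv2.imread("pics/side0.png")[215:345,200:340]
a=cv2.resize(a,None,fx=5,fy=5,interpolation=cv2.INTER_CUBIC); b=cv2.resize(b,None,fx=5,fy=5,interpolation=cv2.INTER_CUBIC)[:600]
cv2.imwrite("pics/a.png",a);cv2.imwrite("pics/b.png",cv2.resize(cv2.imread("pics/side0.png")[220:340,200:340],None,fx=5,fy=5,interpolation=cv2.INTER_CUBIC))
E
```

```text
(no output)
```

View pics/a.png

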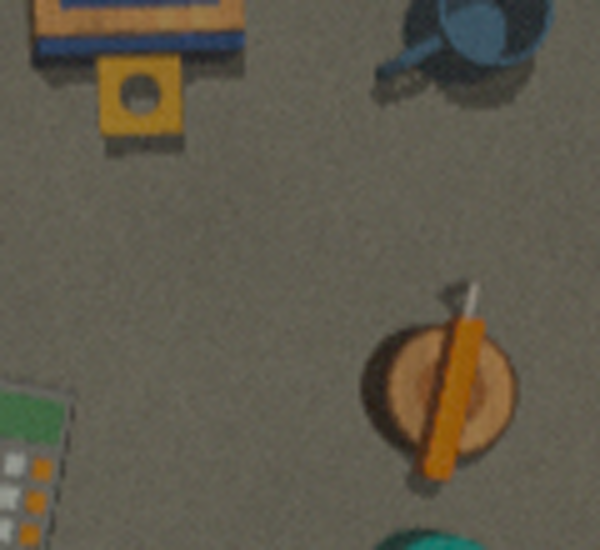

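View pics/b.png

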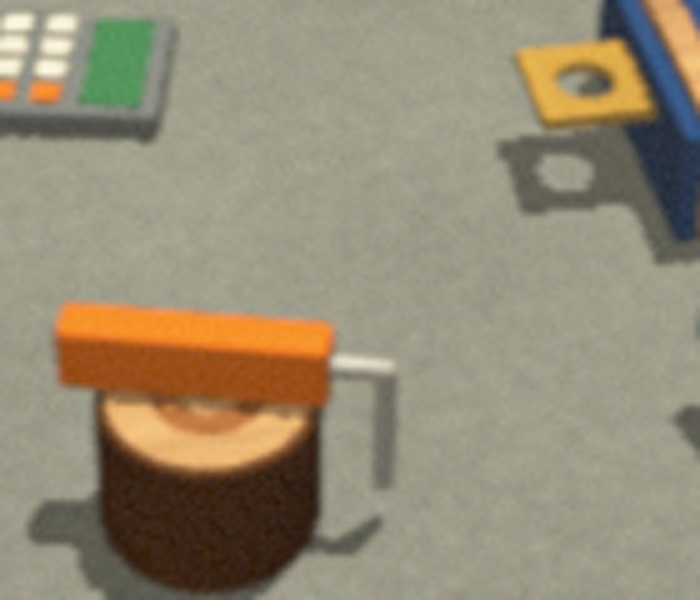

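The crops confirm the orange hook on the brown log. Top crop: handle top face corners (460,320), (485,321), (423,478), (452,480); log disc centre about (452,393); blue hole (140,94). Side crop: hole (584,80), prong tip (382,488).

```bash
cat > h.py <<'E'
from cell import *
import numpy as np
def ray(n,u,v):
    m=camera_model(n); f=192/np.tan(np.radians(m['vfov']/2))
    R=np.array(m['R']); d=R.T@np.array([(u-m['cx'])/f,(v-m['cy'])/f,1]); return -R.T@m['t'],d
def onz(n,u,v,z):
    c,d=ray(n,u,v); return (c+d*(z-c[2])/d[2]).round(1)
ta=lambda u,v,z:onz('top',270+(u+.5)/5-.5,140+(v+.5)/5-.5,z)
sb=lambda u,v,z:onz('side',200+(u+.5)/5-.5,220+(v+.5)/5-.5,z)
def proj(n,X):
    m=camera_model(n); f=192/np.tan(np.radians(m['vfov']/2)); p=np.array(m['R'])@X+m['t']; return (p[:2]/p[2]*f+[m['cx'],m['cy']]).round(1)
E
python3 - <<'E'
from h import *
print("hole",ta(140,94,45),sb(584,80,45))
F=[ta(460,320,88),ta(485,321,88)];B=[ta(423,478,88),ta(452,480,88)]
f=(F[0]+F[1])/2;b=(B[0]+B[1])/2;print("handle front/back top",f,b,f-b,np.linalg.norm(f-b),np.arctan2(*(f-b)[1::-1]))
g=[sb(*p,88) for p in((65,305),(60,338),(333,323),(330,352))]
f=(g[2]+g[3])/2;b=(g[0]+g[1])/2;print("side",f,b,f-b,np.linalg.norm(f-b),np.arctan2(*(f-b)[1::-1]))
print("tip",sb(382,488,15), "rod end top",ta(474,285,60+14))
print("stand",ta(452,393,60),"edges",ta(388,393,60),ta(517,393,60))
print("stand side",sb(98,410,60),sb(320,405,60))
for p in((100,136),(182,134),(98,57),(181,54)): print("tab",ta(*p,45))
for p in((274,77),(317,77),(277,150),(319,149)): print("case",onz('top',*p,60))
for p in((100,0),):pass
for p in ((383,207),(437,236),(323,213),(333,265-0)): print("case side",onz('side',*p,60))
for p in((359,261),(374,145),(350,156)): print(onz('top',*p,70))
E
```

```text
hole [ 636.4 -156.    45. ] [ 638.5 -156.    45. ]
handle front/back top [ 488.  -346.5   88. ] [ 393.75 -321.     88.  ] [ 94.25 -25.5    0.  ] 97.63868342004618 -0.2642309425384437
side [ 491.7 -347.4   88. ] [ 396.9 -324.1   88. ] [ 94.8 -23.3   0. ] 97.62136036749334 -0.2410035287854438
tip [ 510.9 -353.    15. ] rod end top [ 510.  -352.7   74. ]
stand [ 444.4 -340.3   60. ] edges [ 445.5 -300.6   60. ] [ 443.4 -380.6   60. ]
stand side [ 407.1 -342.1   60. ] [ 487. -352.   60.]
tab [ 610.5 -130.    45. ]
tab [ 610.6 -181.6   45. ]
tab [ 660.4 -130.3   45. ]
tab [ 661.2 -182.7   45. ]
case [893.5 -88.4  60. ]
case [ 891.3 -224.1   60. ]
case [661.9 -90.8  60. ]
case [ 662.2 -221.7   60. ]
case side [816.1 -90.3  60. ]
case side [ 890.2 -216.3   60. ]
case side [669.5 -93.3  60. ]
case side [ 640.2 -275.1   60. ]
[ 315.6 -328.4   70. ]
[ 669.2 -391.4   70. ]
[ 636.6 -315.    70. ]
```

Both cameras agree to about 3 mm:
- **hook_grip:** (448, -336.5, 74), yaw about -0.25
- **Prong tip:** (511, -353)
- **Blue hole:** (637, -156, 45), tray axis along world x
- **Stand axis:** (445, -341)

I'll grip with the fingertips at z of about 64, just clear of the log top at 60.

carry_out(
  slide=[
    [1,0.737,-0.2],
    [1,0.737,-0.2],
    [1,0.737,-0.2],
    [1,0.737,-0.2],
    [1,0.737,-0.2],
    [1,0.737,-0.2],
    [1,0.737,-0.2],
    [1,0.737,-0.2],
    [1,0.737,-0.2],
    [1,0.737,-0.2],
  ],
  dr=[
    [0,0,-0.092],
    [0,0,-0.092],
    [0,0,-0.092],
    [0,0,-0.092],
    [0,0,-0.092],
    [0,0,-0.092],
    [0,0,-0.092],
    [0,0,-0.092],
    [0,0,-0.092],
    [0,0,-0.092],
  ],
  gripper=[60,60,60,60,60,60,60,60,60,60],
  newtons=10,
)

```text
clock: 0.93
eef_pos: [427.5, -335.3, 251.9]
eef_rot: [-3.141, 0.001, -0.248]
wrist_force: [0.1, -0.4, -0.1]
finger_gap: 56.7
finger_force: 0.0
```

carry_out(
  slide=[
    [0.084,0,-0.2],
    [0.084,0,-0.24],
    [0.084,0,-0.28],
    [0.084,0,-0.32],
    [0.084,0,-0.34],
    [0.084,0,-0.364],
    [0.084,0,-0.364],
    [0.084,0,-0.364],
    [0.084,0,-0.364],
  ],
  dr=[
    [0,0,0],
    [0,0,0],
    [0,0,0],
    [0,0,0],
    [0,0,0],
    [0,0,0],
    [0,0,0],
    [0,0,0],
    [0,0,0],
  ],
  gripper=[45,45,45,45,45,45,45,45,45],
)

```text
clock: 1.68
eef_pos: [447.6, -336.9, 162.5]
eef_rot: [3.141, -0.001, -0.251]
wrist_force: [0.7, -0.3, 0.1]
finger_gap: 42.5
finger_force: 0.0
```

```bash
python3 - <<'E'
from h import *
import cv2
im=camera('side')[200:350,170:360]; cv2.imwrite("pics/g1.png",cv2.cvtColor(cv2.resize(im,None,fx=4,fy=4,interpolation=cv2.INTER_CUBIC),cv2.COLOR_RGB2BGR))
print(read_state()['eef_pos'])
E
```

```text
[ 447.66461639 -336.84312912  162.46684789]
```

View pics/g1.png

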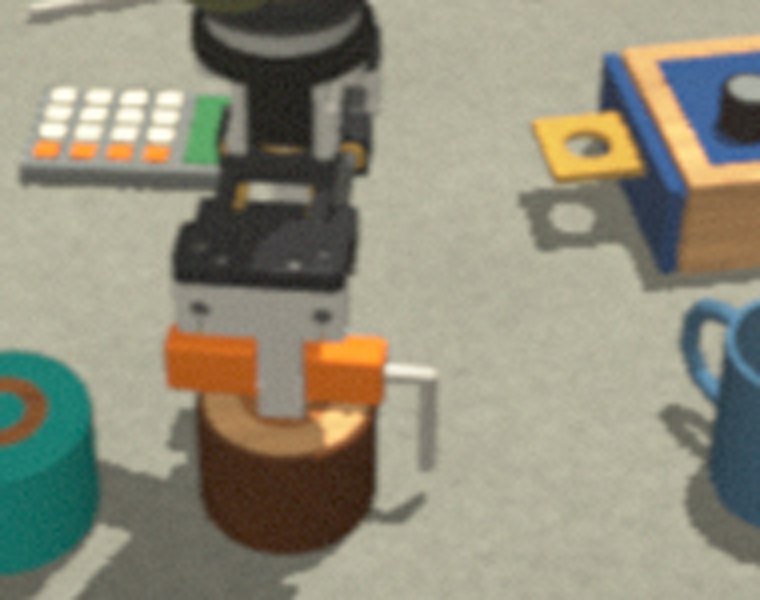

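The near finger at (282,370) stands just past the handle's near side, with its tip above the log top, so the handle is straddled. Now I'll close.

carry_out(
  slide=[
    [0,0,0],
    [0,0,0],
    [0,0,0],
    [0,0,0],
    [0,0,0],
    [0,0,0],
    [0,0,0],
    [0,0,0],
  ],
  dr=[
    [0,0,0],
    [0,0,0],
    [0,0,0],
    [0,0,0],
    [0,0,0],
    [0,0,0],
    [0,0,0],
    [0,0,0],
  ],
  gripper=[30,20,10,10,10,10,10,10],
  newtons=40,
)

```text
clock: 2.4
eef_pos: [447.6, -336.6, 161.7]
eef_rot: [3.142, -0.0, -0.251]
wrist_force: [-0.3, 0.9, 2.3]
finger_gap: 17.6
finger_force: 39.9
```

carry_out(
  slide=[
    [0,0,0.08],
    [0,0,0.16],
    [0,0,0.24],
    [0.07,0.11,0.24],
    [0.15,0.24,0.24],
    [0.24,0.37,0.24],
    [0.32,0.5,0.24],
    [0.4,0.62,0.24],
    [0.46,0.72,0.24],
    [0.504,0.788,0.24],
  ],
  dr=[
    [0,0,0],
    [0,0,0],
    [0,0,0],
    [0,0,0],
    [0,0,0],
    [0,0,0],
    [0,0,0],
    [0,0,0],
    [0,0,0],
    [0,0,0],
  ],
  gripper=[10,10,10,10,10,10,10,10,10,10],
)

```text
clock: 3.23
eef_pos: [574.5, -137.1, 221.4]
eef_rot: [-3.141, 0.0, -0.25]
wrist_force: [-0.3, -0.6, -0.3]
finger_gap: 18.0
finger_force: 39.9
```

carry_out(
  slide=[
    [0,0,0],
    [0,0,0],
    [0,0,0],
    [0,0,0],
  ],
  dr=[
    [0,0,0],
    [0,0,0],
    [0,0,0],
    [0,0,0],
  ],
  gripper=[10,10,10,10],
)

```text
clock: 3.57
eef_pos: [573.1, -140.6, 221.5]
eef_rot: [3.141, 0.0, -0.252]
wrist_force: [0.3, -0.8, -1.0]
finger_gap: 17.4
finger_force: 39.9
```

```bash
python3 - <<'E'
from h import *
import cv2
a=camera('side')[150:300,230:390]; b=camera('top')[110:200,250:346]
r=lambda i,s:cv2.resize(i,s,interpolation=cv2.INTER_CUBIC)
cv2.imwrite("pics/h1.png",cv2.cvtColor(np.hstack([r(a,(400,375)),r(b,(400,375))]),cv2.COLOR_RGB2BGR))
print(read_state()['eef_pos'],read_state()['eef_rot'])
E
```

```text
[ 573.16490908 -140.58812284  221.69140304] [ 3.14154323e+00 -2.87481264e-05 -2.52622220e-01]
```

View pics/h1.png

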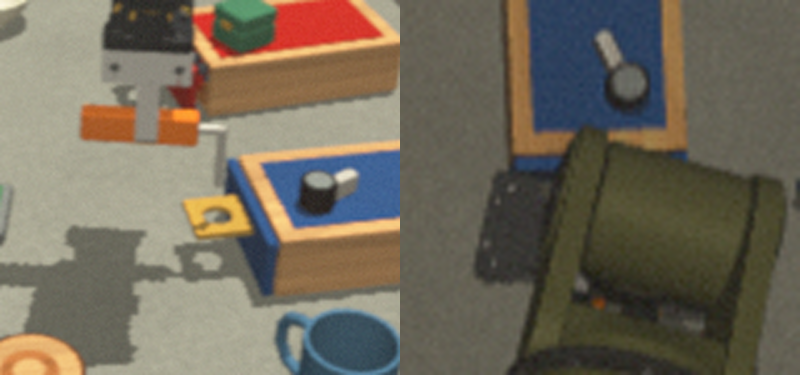

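The prong end is at side pixel (318,224), just above the hole at (317,236). The top view is blocked by the arm. I'll check the tip against its predicted position.

```bash
python3 - <<'E'
from h import *
print(proj('side',np.array([636.1,-156.8,75])),proj('side',np.array([637,-156,45])),onz('side',317.8,223.8,75),onz('side',317.8,223.8,71))
E
```

```text
[316.4 224.8] [315.8 235.7] [ 640.2 -153.5   75. ] [ 641.9 -148.1   71. ]
```

carry_out(
  slide=[
    [0,0,-0.04],
    [0,0,-0.08],
    [0,0,-0.11],
    [0,0,-0.14],
    [0,0,-0.17],
    [0,0,-0.2],
    [0,0,-0.2],
    [0,0,-0.2],
  ],
  dr=[
    [0,0,0],
    [0,0,0],
    [0,0,0],
    [0,0,0],
    [0,0,0],
    [0,0,0],
    [0,0,0],
    [0,0,0],
  ],
  gripper=[10,10,10,10,10,10,10,10],
)

```text
clock: 4.33
eef_pos: [573.5, -139.6, 171.2]
eef_rot: [-3.142, 0.001, -0.251]
wrist_force: [0.3, -0.0, -1.4]
finger_gap: 17.5
finger_force: 39.9
```

```bash
python3 - <<'E'
from h import *
import cv2
a=camera('side')[180:280,250:383]
cv2.imwrite("pics/h2.png",cv2.cvtColor(cv2.resize(a,(798,600),interpolation=cv2.INTER_CUBIC),cv2.COLOR_RGB2BGR))
E
```

```text
(no output)
```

View pics/h2.png

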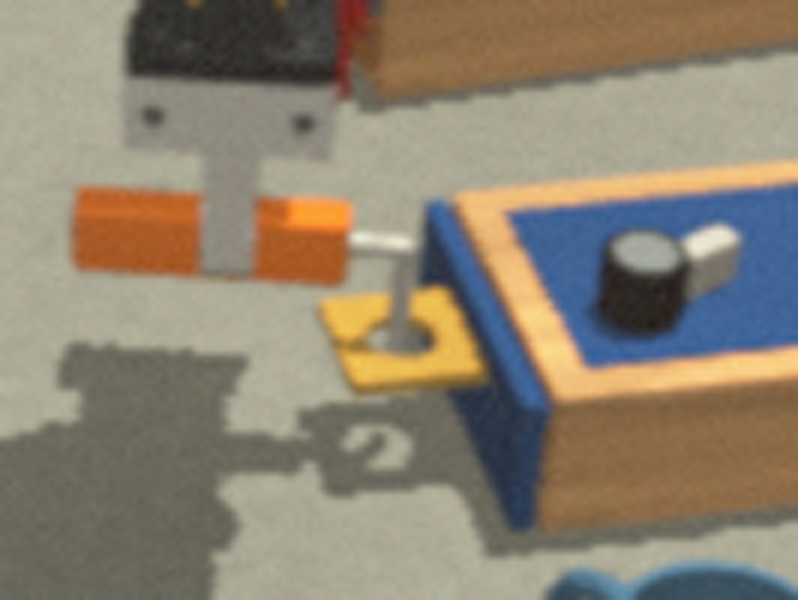

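The prong at (400,320) passes down through the hole centred at (400,338), and its shadow shows inside the hole's shadow. Now I'll pull along -x by about 110 mm, including roughly 9 mm of slack.

carry_out(
  slide=[
    [-0.02,0,0],
    [-0.04,0,0],
    [-0.06,0,0],
    [-0.085,0,0],
    [-0.11,0,0],
    [-0.135,0,0],
    [-0.16,0,0],
    [-0.185,0,0],
    [-0.21,0,0],
    [-0.23,0,0],
  ],
  dr=[
    [0,0,0],
    [0,0,0],
    [0,0,0],
    [0,0,0],
    [0,0,0],
    [0,0,0],
    [0,0,0],
    [0,0,0],
    [0,0,0],
    [0,0,0],
  ],
  gripper=[10,10,10,10,10,10,10,10,10,10],
)

```text
clock: 5.22
eef_pos: [515.4, -139.6, 171.7]
eef_rot: [-3.142, -0.0, -0.251]
wrist_force: [3.6, -1.2, -1.3]
finger_gap: 17.6
finger_force: 39.9
```

carry_out(
  slide=[
    [-0.025,0,0],
    [-0.05,0,0],
    [-0.075,0,0],
    [-0.1,0,0],
    [-0.125,0,0],
    [-0.15,0,0],
    [-0.17,0,0],
    [-0.19,0,0],
    [-0.2,0,0],
    [-0.21,0,0],
  ],
  dr=[
    [0,0,0],
    [0,0,0],
    [0,0,0],
    [0,0,0],
    [0,0,0],
    [0,0,0],
    [0,0,0],
    [0,0,0],
    [0,0,0],
    [0,0,0],
  ],
  gripper=[10,10,10,10,10,10,10,10,10,10],
)

```text
clock: 6.05
eef_pos: [463.2, -139.6, 171.6]
eef_rot: [-3.141, 0.0, -0.251]
wrist_force: [3.0, -0.5, -1.1]
finger_gap: 17.7
finger_force: 39.9
```

carry_out(
  slide=[
    [0,0,0],
    [0,0,0],
    [0,0,0],
    [0,0,0],
  ],
  dr=[
    [0,0,0],
    [0,0,0],
    [0,0,0],
    [0,0,0],
  ],
  gripper=[10,10,10,10],
)

```text
clock: 6.38
eef_pos: [463.5, -139.5, 171.5]
eef_rot: [-3.142, 0.001, -0.251]
wrist_force: [-0.6, -0.7, -0.9]
finger_gap: 17.4
finger_force: 39.9
```

```bash
python3 - <<'E'
from h import *
import cv2
a=camera('side')[170:290,220:380]
cv2.imwrite("pics/h3.png",cv2.cvtColor(cv2.resize(a,(800,600),interpolation=cv2.INTER_CUBIC),cv2.COLOR_RGB2BGR))
for x in(527,537,547): print(proj('side',np.array([x,-156.,45]))*5-[1100,850])
E
```

```text
[233.5 351.5]
[256. 349.]
[278.5 347. ]
```

View pics/h3.png

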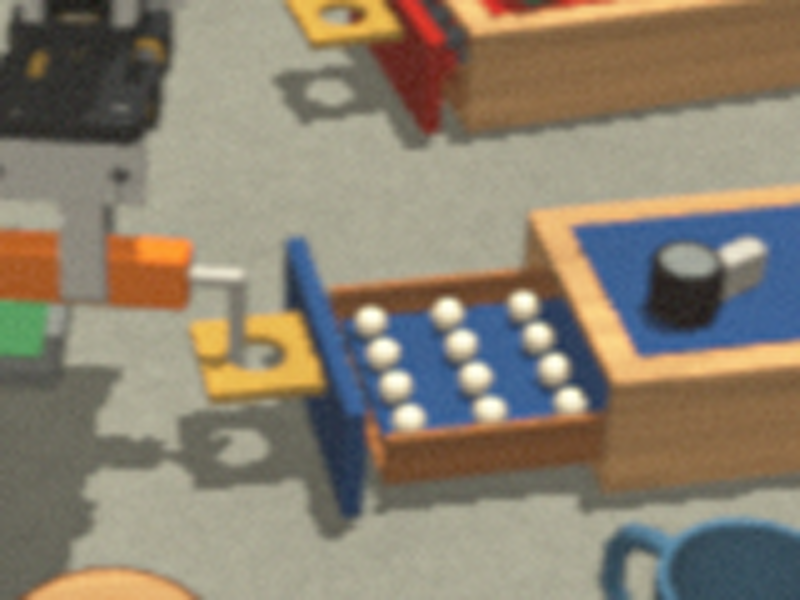

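The hole centre is at about (258,353), so x is about 538 and the tray stands about 100 mm open. The red tray is unchanged. I'll centre the prong, lift it out, and go back over the stand.

carry_out(
  slide=[
    [0.016,0,0],
    [0.032,0,0],
    [0.032,0,0],
    [0.032,0,0.04],
    [0.032,0,0.08],
    [0.032,0,0.14],
    [0.032,0,0.2],
    [0.032,0,0.2],
    [0.032,0,0.2],
  ],
  dr=[
    [0,0,0],
    [0,0,0],
    [0,0,0],
    [0,0,0],
    [0,0,0],
    [0,0,0],
    [0,0,0],
    [0,0,0],
    [0,0,0],
  ],
  gripper=[10,10,10,10,10,10,10,10,10],
)

```text
clock: 7.18
eef_pos: [471.7, -139.7, 222.6]
eef_rot: [3.141, -0.002, -0.251]
wrist_force: [-0.4, 0.2, -1.9]
finger_gap: 17.8
finger_force: 39.9
```

carry_out(
  slide=[
    [-0.01,-0.08,0],
    [-0.02,-0.2,0],
    [-0.03,-0.32,0],
    [-0.05,-0.44,0],
    [-0.06,-0.56,0],
    [-0.08,-0.66,0],
    [-0.09,-0.74,0],
    [-0.096,-0.788,0],
    [-0.096,-0.788,0],
    [-0.096,-0.788,0],
  ],
  dr=[
    [0,0,0],
    [0,0,0],
    [0,0,0],
    [0,0,0],
    [0,0,0],
    [0,0,0],
    [0,0,0],
    [0,0,0],
    [0,0,0],
    [0,0,0],
  ],
  gripper=[10,10,10,10,10,10,10,10,10,10],
)

```text
clock: 8.02
eef_pos: [447.4, -336.3, 221.0]
eef_rot: [-3.141, 0.001, -0.252]
wrist_force: [0.3, -0.0, -1.1]
finger_gap: 17.6
finger_force: 39.9
```

carry_out(
  slide=[
    [0,0,-0.06],
    [0,0,-0.12],
    [0,0,-0.18],
    [0,0,-0.21],
    [0,0,-0.225],
    [0,0,-0.234],
    [0,0,-0.238],
    [0,0,-0.238],
    [0,0,-0.238],
    [0,0,-0.238],
  ],
  dr=[
    [0,0,0],
    [0,0,0],
    [0,0,0],
    [0,0,0],
    [0,0,0],
    [0,0,0],
    [0,0,0],
    [0,0,0],
    [0,0,0],
    [0,0,0],
  ],
  gripper=[10,10,10,10,10,10,10,10,10,10],
)

```text
clock: 8.85
eef_pos: [447.7, -336.7, 162.7]
eef_rot: [3.141, -0.001, -0.251]
wrist_force: [0.0, 0.1, -1.3]
finger_gap: 17.7
finger_force: 39.9
```

```bash
python3 - <<'E'
from h import *
import cv2
a=camera('side')[200:350,170:370]
cv2.imwrite("pics/h4.png",cv2.cvtColor(cv2.resize(a,(800,600),interpolation=cv2.INTER_CUBIC),cv2.COLOR_RGB2BGR))
E
```

```text
(no output)
```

View pics/h4.png

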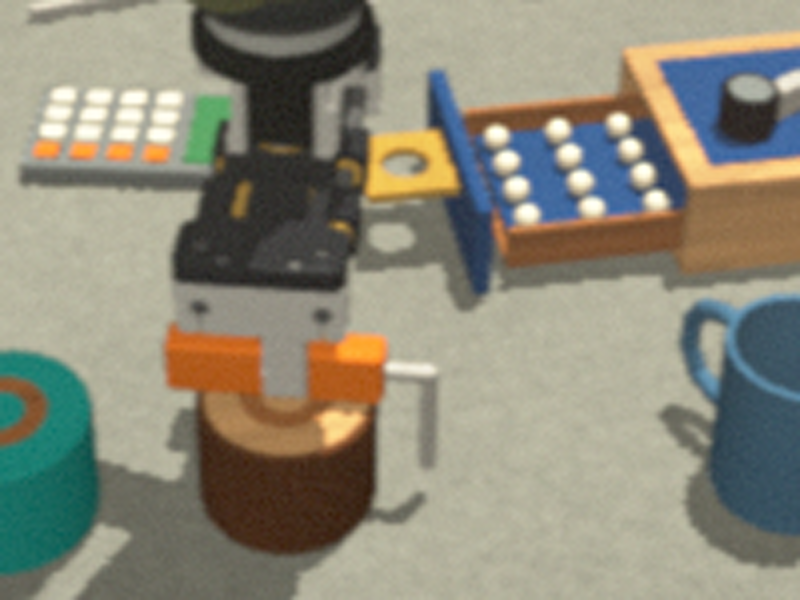

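The hook is back in its original picture position, level and within about 1 mm of the log. I'll release it, and raise the arm straight up.

carry_out(
  slide=[
    [0,0,-0.002],
    [0,0,-0.002],
    [0,0,-0.002],
    [0,0,-0.002],
    [0,0,-0.002],
    [0,0,-0.002],
    [0,0,-0.002],
    [0,0,-0.002],
  ],
  dr=[
    [0,0,0],
    [0,0,0],
    [0,0,0],
    [0,0,0],
    [0,0,0],
    [0,0,0],
    [0,0,0],
    [0,0,0],
  ],
  gripper=[10,10,20,25,35,45,45,45],
  newtons=10,
)

```text
clock: 9.57
eef_pos: [447.6, -336.6, 161.6]
eef_rot: [3.142, 0.0, -0.251]
wrist_force: [-0.0, -0.3, 0.3]
finger_gap: 41.8
finger_force: 0.0
```

carry_out(
  slide=[
    [0,0,0.04],
    [0,0,0.1],
    [0,0,0.2],
    [0,0,0.3],
    [0,0,0.4],
    [-0.15,-0.1,0.5],
    [-0.3,-0.2,0.5],
    [-0.4,-0.2,0.5],
    [-0.4,-0.2,0.5],
    [-0.4,-0.2,0.5],
  ],
  dr=[
    [0,0,0],
    [0,0,0],
    [0,0,0],
    [0,0,0],
    [0,0,0],
    [0,0,0],
    [0,0,0],
    [0,0,0],
    [0,0,0],
    [0,0,0],
  ],
  gripper=[45,45,45,45,45,45,45,45,45,45],
)

```text
clock: 10.4
eef_pos: [346.5, -387.1, 287.8]
eef_rot: [3.141, -0.001, -0.254]
wrist_force: [-0.2, 1.0, 0.8]
finger_gap: 42.5
finger_force: 0.0
```

```bash
python3 - <<'E'
from h import *
import cv2
a=camera('side')[120:345,140:440]
cv2.imwrite("pics/h5.png",cv2.cvtColor(cv2.resize(a,(800,600),interpolation=cv2.INTER_CUBIC),cv2.COLOR_RGB2BGR))
E
```

```text
(no output)
```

View pics/h5.png

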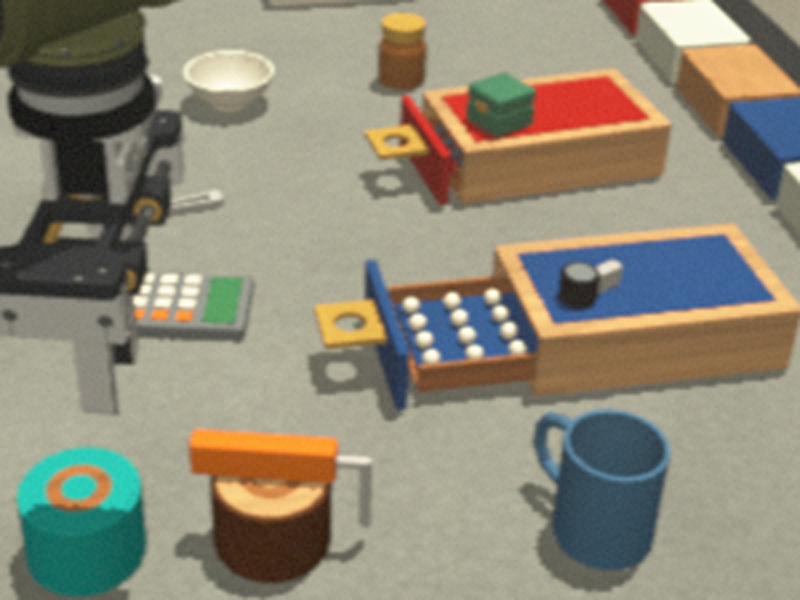

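The hook lies level on the log at (265,460) with its prong hanging at (365,495). The blue tray is open with its hole at (350,321), and everything else is as it was.

```bash
python3 -c "
from cell import *
print(sign_off())"
```

```text
the job is handed in; nothing more can be done
None
```

I've handed the job in, though the sign-off returned no verdict: the blue tray stands about 100 mm open, the hook lies level on the log stand as before, and the red tray and the other things look undisturbed in the last picture.

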